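# Refit the brake knob on the planter's caster base

### The arm

A 7-joint arm with a two-finger parallel gripper is mounted at the origin on the work surface. World frame = base frame: x ahead of the robot, y to its left, z up, the work surface at z = 0. Lengths are in m, angles in rad, forces in N, time in s.
With the tool pointing down it reaches from about 0.425 to 0.875 m from the base axis. Payload 4.7 kg.
Tool frame: the origin (TCP) lies at the very end of the fingers, on their centre line; the grasp point (between the pads) lies 19 mm behind it; z points along the fingers, y is the direction in which the jaws open and shut (so a half turn about z gives the same grasp; the last joint's range is limited). The gripper opens to 87 mm and grips with 3 to 60 N. Pads are 19 mm wide; open, the fingers measure 117 mm over their backs; the gripper's body (75 mm by 190 mm) begins 51 mm behind the grasp point.
Start: joints at [1.178, 0.321, -0.07, 1.45, 0.023, 1.371, -0.057], TCP at [0.257, -0.597, 0.223] pointing down, gripper open.
Joint ranges: [-2.86, 2.86], [-0.3, 2.09], [-1.38, 1.24], [0.06, 2.45], [-1.56, 4.7], [0.09, 2.05], [-2.69, 2.69]. Speed limits (rad/s): [2.57, 2.57, 3.14, 3.14, 3.14, 3.14, 3.14].

### API

Orientations are given as a rotation vector (axis times angle).
In Python, from bench import ctrl gives the robot as it stands. The module is installed in compiled form; this text tells all that it offers.
- The arm moves only by the tool move_arm, never from a script. Its arguments are lists of equal length, an entry for each row: "dp": the shift along the tool's x, y, z in units of 30 mm (1.0 is 30 mm), a list of three; "turn": the turn about the tool's z in units of 5 degrees (1.0 is 5 degrees); "jaw": the opening, from -1 (shut) to 1 (fully open). A call has 1 to 5 rows; each row is the pose to reach, as a shift and turn from the pose commanded when the call began, along the tool's axes at that moment; what a row does not reach only later rows make up. A row lasts 1/10 s, in which the tool goes at most 50 mm and 8.59 degrees, less where a joint would pass 70% of its speed; a pose out of reach is approached as far as the arm can. A call with a gripper value outside its range is refused whole. The fingers move at their own pace and stop on an object; "grip_force" is the grip in N (left out, the last holds). Time passes only in rows, so rows that repeat a pose let the fingers close. It gives the time, the measured TCP pose, the force and the opening at its end, in the units of the state.
- ctrl.get_state(): the state, without advancing time (a new reading comes with each control period).
- ctrl.get_image(name): name is "side" or "top"; returns the picture (420x560x3 uint8, red, green, blue); there is no depth.
- ctrl.camera_info(name): a dict with "intrinsics" (3x3 intrinsics, pixels), "dist" ([k1, k2, p1, p2, k3] as OpenCV has them; the pictures are not rectified), "extrinsics" (4x4, takes a point from world to camera coordinates). Camera axes: x right, y up, looking along -z (the intrinsics and any distortion apply to the point x, -y, -z); pixel columns grow to the right and rows downward; lengths in m; the calibration is good to about 2 mm. A picture is of the moment at which its call begins. camera_info takes no time and is no camera call.
- ctrl.close_job(): hands the job in, once; it reports no verdict.
Trained networks look in the newest picture that a camera, given by its name, has taken for a name from the list of things; names that differ only in an ending like _2 or _b are one class to them, and where a whole thing is asked for, a point or a joint stands for the part that bears it (a point fixed in the world has none). Each returns a list of dicts, best first, with "confidence" (0 to 1); they miss things now and then, are a little off and sometimes report something else, mostly with a low value. They report only what shows in the picture. A call takes as long as a camera call. They do not tell look-alikes from the thing itself.
- ctrl.look_for(camera, target): "rect" ([centre column, centre row, width, height] in pixels, round what is visible of it).
- ctrl.masks_of(camera, target): "region" (420x560 bool, what is visible of it) and "rect" ([centre column, centre row, width, height] in pixels, round what is visible of it).
The state is a dict: "time": time; "joint_positions": joint angles; "qd": joint speeds; "joint_torque": joint torques, N m; "position": TCP position; "tool_rot": TCP orientation; "ft_force": force on the tool from outside, world axes, zero at the start; "torque": the same for the moment, N m; "grip_width": opening from 0.0 (shut) to 1.0 (fully open).
Only numpy, scipy, OpenCV 4.12 (cv2) and the standard library are available. Lean on these libraries where they do the work, as an engineer would, in place of code of your own. Each camera call takes 0.05 s, during which the arm holds its last target. There are 200 camera calls.

### The job

The red push-and-turn brake knob has come off the white planter's caster base and stands on the teak deck tile. Pick it up by its wing, push its keyed stem down into the aluminium brake hub, turning it until the key slips into the keyway, and press it fully home against the return spring until its collar sits flush on the hub. Finish while still gripping the knob and holding it pressed home, so that I can fit its circlip from below, and leave the other things on the deck where they are.

Things in the scene. Friction and masses are not known exactly. Their poses are not given: they have to be found in the camera images.
- brake_knob: Loose red plastic knob, 120 g, standing on its stem on the deck tile. Origin: centre of the stem's lower end, z up the stem. Steel stem 28 mm dia, z 0 to 40 mm, lower 3 mm chamfered to 24 mm; collar 58 mm dia, z 40 to 48; wing grip bar z 48 to 82, 58 long (x), 16 thick (y). Brass key towards +x: 6 wide, out to 19.5 mm from the axis, z 9 to 34. White pointer line on the wing's +x half.
- knob_grip (a point): Point on the knob's axis inside the wing grip, 69 mm above the stem's lower end (21 mm above the collar, 13 mm below the wing's top); axes as the knob's.
- hub_mouth (a point): Centre of the hub's mouth on its flat top, 75 mm above the deck tile; z up the bore, +x along the keyway (red mark). Aluminium sleeve, 54 mm outside, in the base's grey housing (80 mm dia, 5 mm lower). Bore 30.4 mm dia, free for 28 mm down to the sprung seat; keyway 9.2 wide, out to 21.5 mm from the axis. Stopped at any angle, stiff to turn (0.6 N m). The plain stem enters 9 mm before the key.
- spring_seat (a joint): Return-spring seat in the hub's bore, pushed down by the stem's end: 0 m = up (28 mm below the mouth), 0.012 m when the knob's collar is flush on the hub (stop at 0.014). It pushes up with 5 N at 0 and 11 N at 0.012 and lifts the knob again when let go.
- caster_base: Round grey caster base (254 mm dia) with white planter (200 mm dia, rim 234 mm above the deck tile, leaves up to 370 mm). Origin: on the brake hub's axis at the deck tile's top; the planter's axis is 180 mm from it towards the base's own -y. Heavy, does not roll in this job.
- deck_tile: Square teak deck tile, 800 mm, on the terrace floor, top 30 mm above the floor. Origin: centre of its underside. Does not move.
- frog: Bystander: terracotta frog, about 95 mm long, 83 mm tall. Origin: centre of its underside.
- plant_clip: Bystander: green spring clip plant support lying flat, about 95 mm long, 13 mm tall. Origin: under its spring.
- scoop: Bystander: stainless scoop, bowl 120 mm long and 80 mm wide about the origin, handle out to 180 mm towards its own -x, 40 mm tall. Origin: under the bowl's middle.
- watering_can: Bystander: black plastic watering can, body 120 mm dia, 165 mm tall; spout out to 180 mm towards its own -x and as high, handle towards +x. Origin: centre of its underside.
Not all that is in view belongs to the job. There is more than one size of the brake_knob; the job needs the largest.

How it is judged:
On the way, in this order (a step that is already met when the one before it is completed fails the run):
1. the knob is gripped and lifted clear of the deck tile (z of brake_knob in the frame of deck_tile above 0.05 m and contact force between the fingers and brake_knob above 1 N), for 0.2 s.
2. the stem is in the bore with its key in the keyway (stem's end more than 13 mm below the hub's mouth) (z of brake_knob in the frame of hub_mouth below -0.013 m and horizontal distance between brake_knob and hub_mouth below 0.004 m and z of knob_grip in the frame of hub_mouth above 0.02 m), for 0.1 s.
At the end, for the whole second after the job is handed in: Through the last second the knob is held still in the gripper (grasp at the wing, finger force over 3 N) and pressed home: collar flush on the hub within 1.8 mm, spring seat pushed down more than 10.2 mm of its 12 mm, knob upright within 0.06 rad, centred within 5 mm, key in the keyway (value of joint spring_seat above 0.0102 m and z of brake_knob in the frame of hub_mouth below -0.0382 m and horizontal distance between knob_grip and hub_mouth below 0.005 m and angle between brake_knob's own z axis and vertical below 0.06 rad and angle between the x axis of brake_knob and the x axis of hub_mouth, either way round below 0.25 rad and contact force between the fingers and brake_knob above 3 N and distance between the grasp point and knob_grip below 0.028 m and linear speed of brake_knob below 0.02 m/s); the arm keeps its last pose, push and grip.
It fails at once if the frog is moved by more than 25 mm (distance of frog from where it was at the start of the episode above 0.025 m).
It fails at once if the plant clip is moved by more than 25 mm (distance of plant_clip from where it was at the start of the episode above 0.025 m).
It fails at once if the scoop is moved by more than 25 mm (distance of scoop from where it was at the start of the episode above 0.025 m).
It fails at once if the watering can is moved by more than 25 mm (distance of watering_can from where it was at the start of the episode above 0.025 m).
It also fails if it takes over 51 s, if anything falls off the work surface, if the arm or the gripper's body presses on something with over 40 N, if the wrist force passes 120 N, or if a joint passes its speed limit or range.

## Working session

There is one attempt and no reset: what is moved stays moved. The work goes in short steps, Python scripts to look and compute and a tool call to move; the robot and the scene stay as the last step left them, time stands still between calls to the robot, and variables do not carry over. Pictures are saved under pics/ and viewed, about 8 in all and at most 12, crops included, and the job is handed in when it is done.

Besides the shell and the picture viewer there is one more tool, called after ">>>" as a command line: name --pt "numbers of a row" for each row, then --argument value for the rest. move_arm: Moves the arm, as the interface text tells. Its arguments: {"type":"object","properties":{"dp":{"type":"array","items":{"type":"array","items":{"type":"number"}}},"turn":{"type":"array","items":{"type":"number"}},"jaw":{"type":"array","items":{"type":"number"}},"grip_force":{"type":"number"}},"required":["dp","turn","jaw"]}

```bash
mkdir -p pics
cat > h.py <<'E'
import numpy as np, cv2
from scipy.spatial.transform import Rotation as R
from bench import ctrl
def ray(cam,uv):
    i=ctrl.camera_info(cam);K=np.array(i["intrinsics"],float);E=np.array(i["extrinsics"],float)
    p=cv2.undistortPoints(np.array(uv,float).reshape(-1,1,2),K,np.array(i["dist"],float)).reshape(-1,2)
    d=np.c_[p[:,0],-p[:,1],-np.ones(len(p))]@E[:3,:3]
    return -E[:3,:3].T@E[:3,3], d/np.linalg.norm(d,axis=1)[:,None]
def onz(cam,uv,z):
    o,d=ray(cam,uv); return o+d*((z-o[2])/d[:,2])[:,None]
def proj(cam,P):
    i=ctrl.camera_info(cam);E=np.array(i["extrinsics"],float)
    P=np.atleast_2d(P)@E[:3,:3].T+E[:3,3]; P=P*[1,-1,-1]
    return cv2.projectPoints(P.reshape(-1,1,3),np.zeros(3),np.zeros(3),np.array(i["intrinsics"],float),np.array(i["dist"],float))[0].reshape(-1,2)
def save(cam,name,crop=None,s=1):
    im=ctrl.get_image(cam)
    if crop: a,b,c,d=crop; im=im[b:d,a:c]
    im=cv2.resize(im,None,fx=s,fy=s,interpolation=cv2.INTER_CUBIC)
    cv2.imwrite("pics/"+name,im[:,:,::-1])
E
python3 - <<'E'
from h import *
a=ctrl.get_image("top");b=ctrl.get_image("side")
cv2.imwrite("pics/t0.png",a[:,:,::-1]);cv2.imwrite("pics/s0.png",b[:,:,::-1])
for c in("top","side"):
    print(c,ray(c,[[280,210]]))
    for n in("brake_knob","hub_mouth","caster_base","frog","plant_clip","scoop","watering_can","deck_tile"):
        print(n,[(np.round(r["rect"]).tolist(),round(r["confidence"],2)) for r in ctrl.look_for(c,n)])
s=ctrl.get_state();print({k:np.round(v,3) for k,v in s.items()}, R.from_rotvec(s["tool_rot"]).as_matrix().round(3))
E
```

```text
top (array([0.46507492, 0.19754416, 0.84369989]), array([[ 0.18610141,  0.01894891, -0.9823478 ]]))
brake_knob [([263.0, 282.0, 32.0, 33.0], 0.6), ([150.0, 257.0, 28.0, 18.0], 0.6), ([153.0, 310.0, 25.0, 27.0], 0.58)]
hub_mouth [([408.0, 221.0, 34.0, 30.0], 0.79)]
caster_base [([471.0, 177.0, 177.0, 174.0], 0.79), ([374.0, 219.0, 372.0, 373.0], 0.28)]
frog [([408.0, 125.0, 48.0, 49.0], 0.63)]
plant_clip [([336.0, 183.0, 40.0, 17.0], 0.69), ([239.0, 133.0, 152.0, 86.0], 0.68)]
scoop [([211.0, 304.0, 41.0, 122.0], 0.81), ([266.0, 284.0, 34.0, 29.0], 0.68)]
watering_can [([237.0, 133.0, 149.0, 85.0], 0.85), ([410.0, 222.0, 32.0, 27.0], 0.58)]
deck_tile [([374.0, 220.0, 370.0, 374.0], 0.96)]
side (array([ 1.360872  , -0.28658091,  0.75267795]), array([[-0.65637764,  0.46341242, -0.59532959]]))
brake_knob [([247.0, 181.0, 28.0, 36.0], 0.79), ([310.0, 160.0, 17.0, 25.0], 0.77)]
hub_mouth [([161.0, 234.0, 23.0, 17.0], 0.84)]
caster_base [([89.0, 238.0, 178.0, 226.0], 0.64), ([194.0, 322.0, 61.0, 61.0], 0.3)]
frog [([195.0, 321.0, 62.0, 61.0], 0.86)]
plant_clip [([240.0, 266.0, 39.0, 27.0], 0.85)]
scoop [([281.0, 172.0, 69.0, 53.0], 0.82)]
watering_can []
deck_tile [([235.0, 282.0, 470.0, 277.0], 0.77)]
{'time': np.float64(0.9), 'joint_positions': array([ 1.178,  0.321, -0.07 ,  1.45 ,  0.023,  1.371, -0.057]), 'qd': array([ 0.001,  0.003,  0.   ,  0.002, -0.001, -0.   , -0.   ]), 'joint_torque': array([ 0.0000e+00, -4.9110e+01, -4.0300e-01, -3.1278e+01, -6.4000e-02,
        3.4000e-02,  0.0000e+00]), 'position': array([ 0.257, -0.597,  0.223]), 'tool_rot': array([3.077, 0.635, 0.   ]), 'ft_force': array([-0.762,  0.217, -0.279]), 'torque': array([ 0.023,  0.004, -0.02 ]), 'grip_width': np.float64(1.003)} [[ 0.918  0.396  0.   ]
 [ 0.396 -0.918 -0.   ]
 [-0.     0.    -1.   ]]
```

View pics/t0.png

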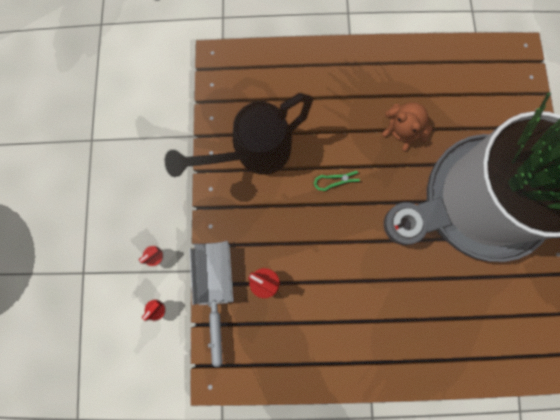

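View pics/s0.png

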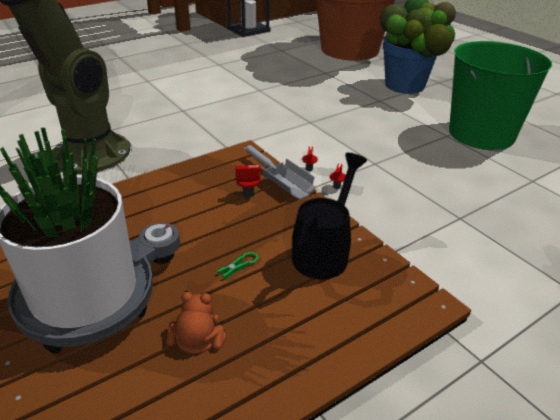

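The top picture shows three red knobs: A (263,282) on the tile, and B (150,257) and C (153,310) off the tile on the floor. A fits, being the biggest and standing on the deck tile. The hub is at (408,222), with its red mark toward lower left. I'll confirm with enlarged crops and compute positions.

Run:
```python
from h import *
a=ctrl.get_image("top");b=ctrl.get_image("side")
def cr(im,x,y,w,s): 
    return cv2.resize(im[y-w:y+w,x-w:x+w],(s,s),interpolation=cv2.INTER_CUBIC)
g=lambda im:np.clip((im/255.)**0.6*255,0,255).astype(np.uint8)
top=np.hstack([cr(a,263,282,25,390),cr(a,408,222,25,390)])
bot=np.hstack([cr(b,247,181,25,200),cr(b,161,237,25,200),cr(a,151,284,50,200),cr(b,320,170,30,180) if 0 else cr(b,322,168,30,180).repeat(1,0) if 0 else cv2.resize(cr(b,322,168,30,180),(180,200))])
cv2.imwrite("pics/c1.png",g(np.vstack([top,bot]))[:,:,::-1])
ma=ctrl.masks_of("top","brake_knob")
for r in ma:
    print(r["rect"],r["confidence"],r["region"].sum())
for n,uv,z in(("A",[263,282],.11),("B",[150,257],.07),("C",[153,310],.07),("hub",[408,221],.105),("can",[263,138],.19),("frog",[408,122],.1),("clip",[340,181],.04),("sc",[212,273],.05),("sch",[216,365],.05),("tileTL",[196,40],.03),("tileBL",[191,404],.03),("planter",[545,175],.264),("rimleft",[485,176],.264)):
    print(n,onz("top",[uv],z).round(3))
for n,uv,z in(("A",[247,165],.112),("hub",[160,234],.105)): print("side",n,onz("side",[uv],z).round(3))
```

```text
[262.2, 283.1, 29.4, 29.6] 0.81 671
[152.2, 310.5, 20.4, 24.7] 0.73 389
[152.2, 255.2, 24.4, 21.7] 0.58 371
[373.5, 220.0, 373.0, 372.3] 0.41 106973
A [[0.471 0.246 0.11 ]]
B [[0.525 0.471 0.07 ]]
C [[0.423 0.463 0.07 ]]
hub [[ 0.577 -0.028  0.105]]
can [[0.717 0.236 0.19 ]]
frog [[ 0.776 -0.047  0.1  ]]
clip [[0.675 0.087 0.04 ]]
sc [[0.492 0.352 0.05 ]]
sch [[0.315 0.344 0.05 ]]
tileTL [[1.024 0.397 0.03 ]]
tileBL [[0.238 0.397 0.03 ]]
planter [[ 0.617 -0.197  0.264]]
rimleft [[ 0.618 -0.103  0.264]]
side A [[0.464 0.249 0.112]]
side hub [[ 0.581 -0.027  0.105]]
```

View pics/c1.png

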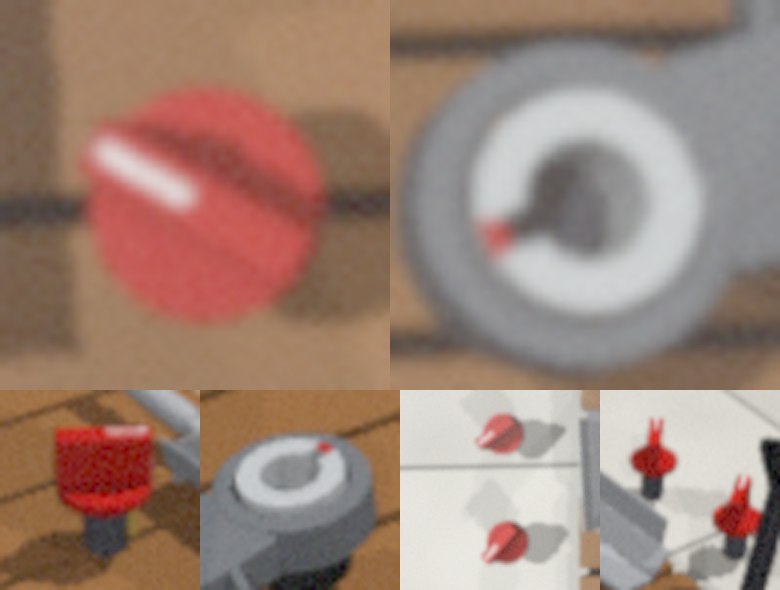

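The crop confirms it: A (264,283) stands on the tile and is the largest knob, with a 58 mm collar (29 px). B and C are smaller decoys on the floor. The hub ring is at about (408,222.5), with the keyway mark at (396.5,227).

```bash
cat >> h.py <<'E'
def dp(tgt,yaw=None,z_is_grasp=False):
    s=ctrl.get_state();M=R.from_rotvec(s["tool_rot"]).as_matrix();p=np.array(s["position"])
    d=M.T@(np.array(tgt)-p); y0=np.degrees(np.arctan2(M[1,0],M[0,0]))
    t=0 if yaw is None else -(((yaw-y0+90)%180)-90)
    print("t",round(float(s["time"]),2),"dp",(d/.03).round(2),"turn",round(t/5,2),"yaw",y0.round(1),"pos",p.round(4),"F",np.round(s["ft_force"],1),"grip",round(float(s["grip_width"]),3))
E
python3 - <<'E'
from h import *
a=ctrl.get_image("top").astype(int)
r,g,b=a[...,0],a[...,1],a[...,2]
hsv=cv2.cvtColor(a.astype(np.uint8),cv2.COLOR_RGB2HSV).astype(int)
V,S=hsv[...,2],hsv[...,1]
def win(m,x,y,w):
    o=np.zeros(m.shape,bool);o[y-w:y+w+1,x-w:x+w+1]=m[y-w:y+w+1,x-w:x+w+1];return o
cen=lambda m:(np.argwhere(m)[:,::-1].mean(0))
print("hub patch V",V[222,390:430].tolist(),S[222,390:430].tolist())
red=win((r>1.8*g)&(r>1.8*b)&(r>60),408,222,16);print("mark",cen(red) if red.any() else None,red.sum())
for th in(140,160):
    ring=win((V>th)&(S<60),408,222,16)|red
    c=max(cv2.findContours(ring.astype(np.uint8),0,2)[0],key=len);e=cv2.fitEllipse(cv2.convexHull(c));print("ring",th,np.round(e[0],2),np.round(e[1],1))
mk=onz("top",[cen(red)],.105)[0];hb=onz("top",[e[0]],.105)[0];v=mk-hb
print("hub",hb.round(4),"keyway deg",np.degrees(np.arctan2(v[1],v[0])),"r",np.hypot(*v[:2]))
kr=win((r>1.9*g)&(r>1.9*b)&(r>80),263,282,22)
wl=win((V>150)&(S<90),257,279,9)
print("line",cen(wl),wl.sum())
pts=np.argwhere(wl)[:,::-1].astype(np.float32);W=onz("top",pts,.112)[:,:2]
u,s,vt=np.linalg.svd(W-W.mean(0));print("line dir",np.degrees(np.arctan2(vt[0,1],vt[0,0])),W.mean(0),"len",np.ptp((W-W.mean(0))@vt[0]))
c=max(cv2.findContours((kr|wl).astype(np.uint8),0,2)[0],key=len);x,y,w,h=cv2.boundingRect(c);print(x,y,w,h)
e=cv2.fitEllipse(cv2.convexHull(c));print(e)
# collar: use right/bottom sides (wing leans away from camera nadir?)
k=onz("top",[e[0]],.078)[0];print("knob@.078",k,"line from centre",np.degrees(np.arctan2(*(W.mean(0)-k[:2])[::-1])))
# wing-line model check
for ang in(55,60,65):
    q=k[:2];d=np.array([np.cos(np.radians(ang)),np.sin(np.radians(ang))])
    print(ang,proj("top",[[*(q+d*.029),.112],[*(q),.112],[*(q-d*.029),.112]]).round(1).tolist())
dp([.40,-.25,.30])
E
```

```text
hub patch V [102, 95, 93, 123, 161, 179, 180, 180, 172, 150, 107, 70, 50, 50, 51, 55, 63, 68, 67, 70, 85, 98, 106, 110, 112, 126, 152, 176, 183, 183, 183, 175, 154, 126, 108, 103, 104, 100, 99, 100] [10, 5, 0, 2, 2, 3, 4, 4, 6, 2, 2, 11, 15, 31, 45, 19, 8, 11, 8, 11, 3, 5, 0, 7, 5, 6, 3, 4, 6, 6, 4, 6, 5, 10, 12, 7, 10, 13, 10, 10]
mark [396.5 226.8] 10
ring 140 [407.94 222.15] [27.4 28.8]
ring 160 [407.73 222.11] [26.7 27.6]
hub [ 0.5748 -0.0275  0.105 ] keyway deg 110.69779732116183 r 0.02332604952594521
line [256.         278.76744186] 43
line dir -119.970081440276 [0.4773584  0.25866645] len 0.024537917028920206
248 268 32 31
((263.6085205078125, 282.4965515136719), (30.535400390625, 32.3017463684082), 123.85624694824219)
knob@.078 [0.47053254 0.24708497 0.078     ] line from centre 59.485846059198764
55 [[249.3, 273.5], [262.4, 282.4], [275.6, 291.3]]
60 [[248.5, 274.7], [262.4, 282.4], [276.4, 290.1]]
65 [[247.9, 276.0], [262.4, 282.4], [277.0, 288.9]]
t 1.1 dp [ 8.95 -8.74 -2.58] turn 0.0 yaw 23.3 pos [ 0.2572 -0.597   0.2226] F [-1.2  0.7 -0.2] grip 0.998
```

>>> move_arm --pt "1.2 -1.1 -0.5" --pt "2.4 -2.3 -0.9" --pt "3.6 -3.5 -1.4" --pt "4.8 -4.7 -1.9" --pt "6.0 -5.9 -2.3" --turn '[0,0,0,0,0]' --jaw '[1,1,1,1,1]'

```text
time: 1.6
position: [0.3487, -0.3722, 0.2897]
tool_rot: [3.076, 0.634, 0.001]
ft_force: [0.6, -0.8, 0.3]
grip_width: 1.005
```

```bash
python3 -c "
from h import *
dp([.40,-.25,.30]);dp([.43,0,.28]);dp([.47,.246,.2],60)"
```

```text
t 1.6 dp [ 3.18 -3.06 -0.35] turn 0.0 yaw 23.3 pos [ 0.3487 -0.3722  0.2897] F [ 0.6 -0.8  0.3] grip 1.005
t 1.6 dp [  7.39 -10.32   0.31] turn 0.0 yaw 23.3 pos [ 0.3487 -0.3722  0.2897] F [ 0.6 -0.8  0.3] grip 1.005
t 1.6 dp [ 11.86 -17.33   2.97] turn -7.34 yaw 23.3 pos [ 0.3487 -0.3722  0.2897] F [ 0.6 -0.8  0.3] grip 1.005
```

>>> move_arm --pt "1.3 -1.2 -0.2" --pt "2.5 -2.4 -0.2" --pt "3.2 -3.6 -0.2" --pt "4.0 -4.9 -0.1" --pt "4.8 -6.2 0.0" --turn '[0,0,0,0,0]' --jaw '[1,1,1,1,1]'

```text
time: 2.1
position: [0.407, -0.1441, 0.289]
tool_rot: [3.076, 0.635, 0.001]
ft_force: [0.5, 0.7, 0.8]
grip_width: 0.995
```

>>> move_arm --pt "0.8 -1.3 0.1" --pt "1.6 -2.6 0.2" --pt "2.4 -3.9 0.3" --pt "3.1 -5.2 0.4" --pt "3.8 -6.5 0.5" --turn '[0,0,0,-1,-2]' --jaw '[1,1,1,1,1]'

```text
time: 2.6
position: [0.4343, 0.0799, 0.2739]
tool_rot: [3.007, 0.905, 0.001]
ft_force: [1.1, -0.1, 0.3]
grip_width: 1.001
```

```bash
python3 -c "
from h import *
dp([.471,.2465,.2],60)"
```

```text
t 2.6 dp [ 4.08 -3.96  2.46] turn -5.3 yaw 33.5 pos [0.4343 0.0799 0.2739] F [ 1.1 -0.1  0.3] grip 1.001
```

>>> move_arm --pt "1.0 -1.0 0.5" --pt "2.0 -2.0 1.0" --pt "3.0 -3.0 1.5" --pt "4.0 -3.8 2.0" --pt "4.0 -3.8 2.4" --turn '[-1.3,-2.6,-4.0,-5.3,-5.3]' --jaw '[1,1,1,1,1]'

```text
time: 3.1
position: [0.4712, 0.2451, 0.2007]
tool_rot: [-2.711, -1.576, -0.002]
ft_force: [0.3, -0.3, 0.5]
grip_width: 1.001
```

```bash
python3 -c "
from h import *
dp([.471,.2465,.086],60)
a=ctrl.get_image('top');b=ctrl.get_image('side')
c=lambda im,x,y,w:cv2.resize(im[y-w:y+w,x-w:x+w],(400,400),interpolation=cv2.INTER_CUBIC)
cv2.imwrite('pics/p2.png',np.hstack([c(a,263,270,60),c(b,247,165,60)])[:,:,::-1])"
```

```text
t 3.1 dp [ 0.02 -0.01  3.82] turn 0.07 yaw 60.4 pos [0.4712 0.2451 0.2007] F [ 0.3 -0.3  0.5] grip 1.001
```

View pics/p2.png

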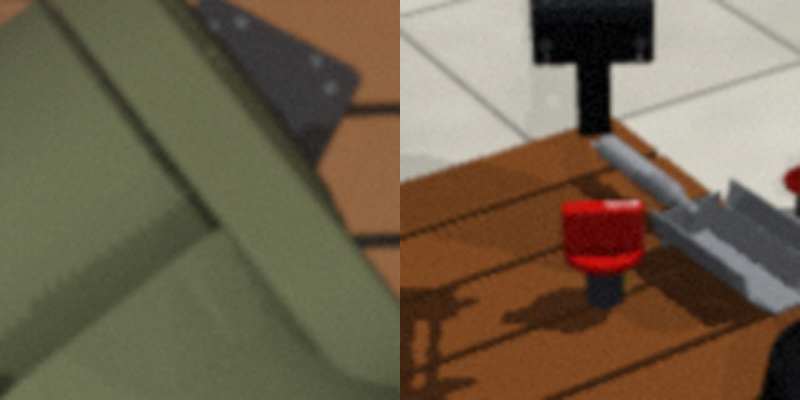

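The side picture shows the fingers at (290,160) in the crop, aligned above the wing, and the scoop is clear. I'll descend and grip.

>>> move_arm --pt "0 0 1.2" --pt "0 0 2.4" --pt "0 0 3.3" --pt "0 0 3.8" --pt "0 0 3.8" --turn '[0,0,0,0,0]' --jaw '[1,1,1,1,1]'

```text
time: 3.7
position: [0.4715, 0.2372, 0.0867]
tool_rot: [2.724, 1.563, -0.004]
ft_force: [0.8, -0.0, -0.1]
grip_width: 1.006
```

>>> move_arm --pt "0 0 0" --pt "0 0 0" --pt "0 0 0" --pt "0 0 0" --pt "0 0 0" --turn '[0,0,0,0,0]' --jaw '[-1,-1,-1,-1,-1]' --grip_force 40

```text
time: 4.2
position: [0.4724, 0.2394, 0.0882]
tool_rot: [2.723, 1.566, 0.001]
ft_force: [-0.1, -0.3, 1.5]
grip_width: 0.628
```

>>> move_arm --pt "0 0 0" --pt "0 0 0" --pt "0 0 0" --pt "0 0 0" --pt "0 0 0" --turn '[0,0,0,0,0]' --jaw '[-1,-1,-1,-1,-1]'

```text
time: 4.7
position: [0.4719, 0.2393, 0.0876]
tool_rot: [-2.723, -1.566, 0.001]
ft_force: [-2.0, 0.7, -1.1]
grip_width: 0.179
```

>>> move_arm --pt "0 0 -0.5" --pt "0 0 -1.5" --pt "0 0 -2.7" --pt "0 0 -3.9" --pt "0 0 -3.9" --turn '[0,0,0,0,0]' --jaw '[-1,-1,-1,-1,-1]'

```text
time: 5.2
position: [0.4747, 0.2414, 0.2106]
tool_rot: [2.721, 1.566, 0.015]
ft_force: [0.8, -0.3, -1.0]
grip_width: 0.181
```

```bash
python3 -c "
from h import *
dp([.5755,-.0275,.205],111)
b=ctrl.get_image('side')
c=lambda im,x,y,w:cv2.resize(im[y-w:y+w,x-w:x+w],(600,600),interpolation=cv2.INTER_CUBIC)
cv2.imwrite('pics/p3.png',c(b,247,135,50)[:,:,::-1])"
```

```text
t 5.2 dp [-6.06  7.41  0.19] turn -10.23 yaw 59.8 pos [0.4747 0.2414 0.2106] F [ 0.8 -0.3 -1. ] grip 0.181
```

View pics/p3.png

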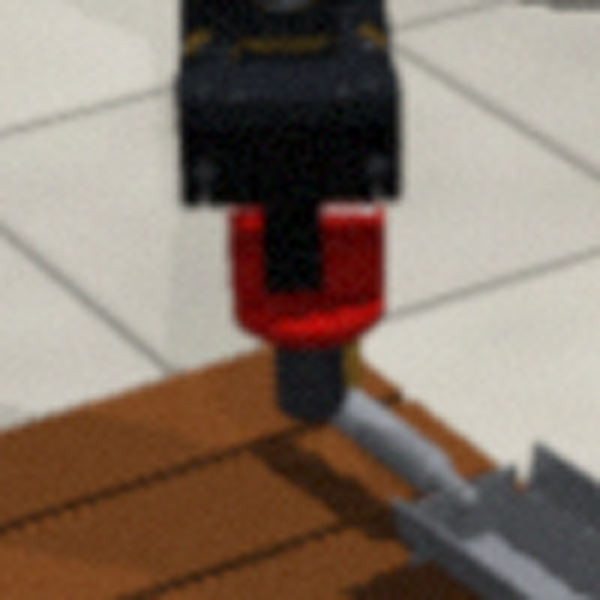

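The side crop shows the knob gripped and lifted, with its brass key at (350,365) on the tool +x side. The knob axis is about 6 mm along tool +x from the finger line. Next I carry it to the hub.

>>> move_arm --pt "-0.9 1.1 0" --pt "-1.9 2.3 0" --pt "-2.9 3.5 0" --pt "-3.9 4.7 0" --pt "-4.8 5.9 0" --turn '[-1.5,-3.1,-4.7,-6.3,-7.9]' --jaw '[-1,-1,-1,-1,-1]'

```text
time: 5.75
position: [0.552, 0.0235, 0.2038]
tool_rot: [-2.026, -2.4, 0.003]
ft_force: [0.4, 0.3, -1.1]
grip_width: 0.179
```

```bash
python3 -c "
from h import *
dp([.5777,-.0331,.195],111)"
```

```text
t 5.75 dp [-2.    0.53  0.29] turn -2.27 yaw 99.6 pos [0.552  0.0235 0.2038] F [ 0.4  0.3 -1.1] grip 0.179
```

>>> move_arm --pt "-1.0 0.3 0.1" --pt "-2.0 0.5 0.3" --pt "-2.0 0.5 0.3" --pt "-2.0 0.5 0.3" --turn '[-1.2,-2.3,-2.3,-2.3]' --jaw '[-1,-1,-1,-1]'

```text
time: 6.15
position: [0.5762, -0.0316, 0.1942]
tool_rot: [-1.785, -2.581, 0.001]
ft_force: [0.1, 0.8, -1.3]
grip_width: 0.179
```

```bash
python3 -c "
from h import *
dp([.5777,-.0331,.175],111)
a=ctrl.get_image('top');b=ctrl.get_image('side')
c=lambda im,x,y,w:cv2.resize(im[y-w:y+w,x-w:x+w],(400,400),interpolation=cv2.INTER_CUBIC)
cv2.imwrite('pics/p4.png',np.hstack([c(a,408,215,50),c(b,161,200,50)])[:,:,::-1])"
```

```text
t 6.15 dp [-0.06  0.03  0.64] turn -0.06 yaw 110.7 pos [ 0.5762 -0.0316  0.1942] F [ 0.1  0.8 -1.3] grip 0.179
```

View pics/p4.png

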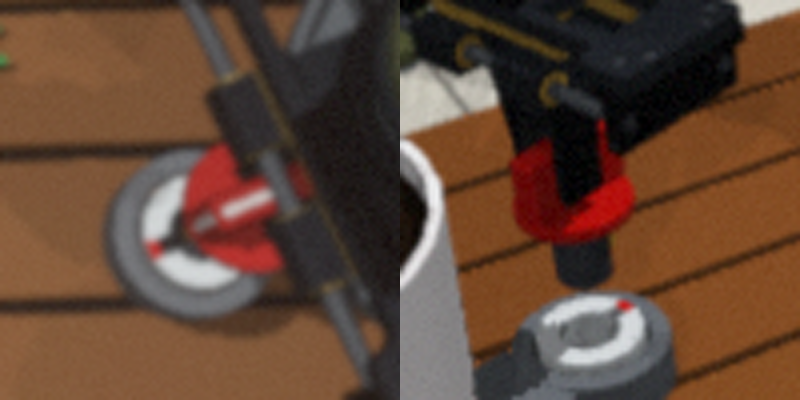

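The top crop shows the knob collar partly behind the gripper. The side crop shows the stem end at (583,270), above the ring at (588,330). I'll overlay the model to refine this.

```bash
cat >> h.py <<'E'
def circ(c,z,r): t=np.linspace(0,2*np.pi,60);return np.c_[c[0]+r*np.cos(t),c[1]+r*np.sin(t),np.full(60,z)]
def overlay(name,k,zk,yaw,hub=(.5755,-.0275),ky=111,wins=(("top",395,220,28),("side",159,215,30))):
    out=[]
    for cam,x,y,w in wins:
        im=ctrl.get_image(cam)[y-w:y+w,x-w:x+w];s=400/(2*w);im=cv2.resize(im,(400,400),interpolation=cv2.INTER_CUBIC)[:,:,::-1].copy()
        def pl(P,col): cv2.polylines(im,[np.int32(np.round((proj(cam,P)-[x-w,y-w]+.5)*s))],False,col,1)
        pl(circ(hub,.105,.027),(0,255,0));pl(circ(hub,.105,.0152),(0,255,0))
        d=np.array([np.cos(np.radians(ky)),np.sin(np.radians(ky))]);pl(np.array([[*(hub+d*.015),.105],[*(hub+d*.0215),.105]]),(0,255,0))
        pl(circ(k,zk+.040,.029),(255,255,0));pl(circ(k,zk,.012),(255,255,0));pl(circ(k,zk+.003,.014),(255,255,0));pl(circ(k,zk+.048,.029),(255,255,0))
        d=np.array([np.cos(np.radians(yaw)),np.sin(np.radians(yaw))]);n=np.array([-d[1],d[0]])
        pl(np.array([[*(k+a*d*.029+b*n*.008),zk+.082] for a,b in((1,1),(1,-1),(-1,-1),(-1,1),(1,1))]),(255,0,255))
        out.append(im)
    cv2.imwrite("pics/"+name,np.hstack(out))
E
python3 - <<'E'
from h import *
s=ctrl.get_state();p=s["position"];y=np.radians(110.7)
k=p[:2]+.006*np.array([np.cos(y),np.sin(y)])
overlay("o1.png",k,p[2]-.0576,110.7)
print(k)
E
```

```text
[ 0.57435684 -0.02391456]
```

View pics/o1.png

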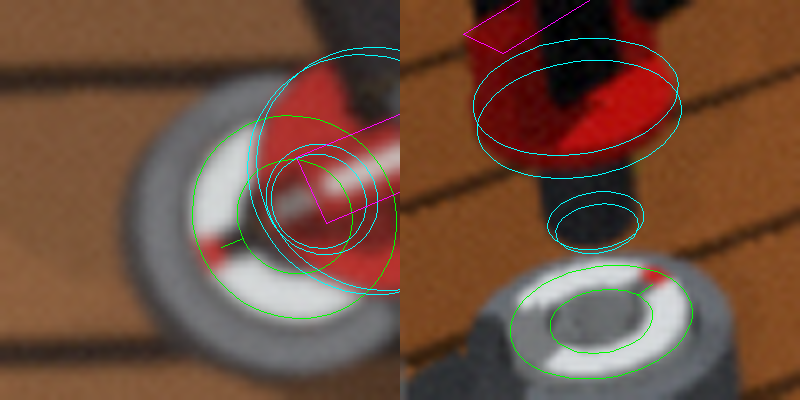

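>>> move_arm --pt "-0.1 0.03 0.4" --pt "-0.1 0.03 0.75" --pt "-0.1 0.03 0.75" --pt "-0.1 0.03 0.75" --turn '[0,0,0,0]' --jaw '[-1,-1,-1,-1]'

```text
time: 6.75
position: [0.5786, -0.0333, 0.1725]
tool_rot: [-1.783, -2.585, 0.001]
ft_force: [0.5, 0.4, -0.9]
grip_width: 0.18
```

Run:
```python
from h import *
s=ctrl.get_state();p=s["position"];y=np.radians(110.7)
k=p[:2]+.005*np.array([np.cos(y),np.sin(y)])
overlay("o2.png",k,p[2]-.0576,110.7)
print(k);dp(p,111)
```

```text
[ 0.57683141 -0.02862276]
t 6.85 dp [ 0.01 -0.02  0.03] turn -0.04 yaw 110.8 pos [ 0.5792 -0.0333  0.1734] F [ 0.2 -1.2 -0.6] grip 0.182
```

View pics/o2.png

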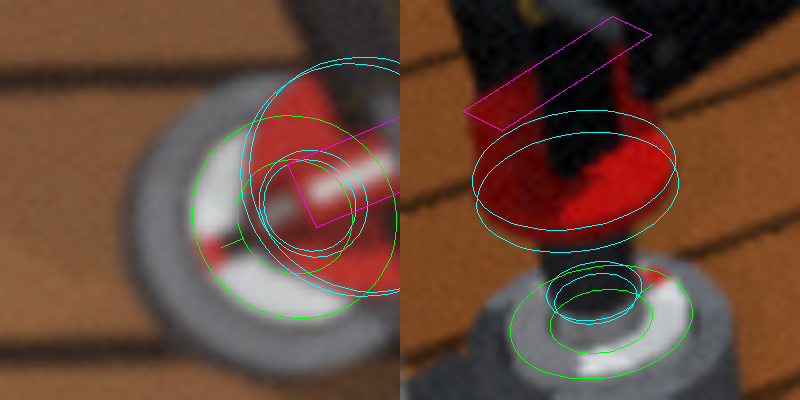

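The side crop shows the stem edges at 540–635 against the overlay's 546–641. The stem therefore needs to move about 2.5 mm in +y. I'll correct that and descend gently.

>>> move_arm --pt "0.08 0.03 0" --pt "0.08 0.03 0.15" --pt "0.08 0.03 0.3" --pt "0.08 0.03 0.4" --pt "0.08 0.03 0.5" --turn '[0,0,0,0,0]' --jaw '[-1,-1,-1,-1,-1]'

```text
time: 7.35
position: [0.5787, -0.0316, 0.158]
tool_rot: [-1.784, -2.586, 0.002]
ft_force: [-2.0, -1.5, 1.5]
grip_width: 0.181
```

```bash
python3 -c "
from h import *
dp([.5777,-.0331,.1226],111)"
```

```text
t 7.35 dp [-0.04 -0.05  1.18] turn -0.04 yaw 110.8 pos [ 0.5787 -0.0316  0.158 ] F [-2.  -1.5  1.5] grip 0.181
```

The stem is in, with low force. I'll keep descending to the key.

>>> move_arm --pt "0 0 0.1" --pt "0 0 0.2" --pt "0 0 0.3" --pt "0 0 0.4" --turn '[0,0,0,0]' --jaw '[-1,-1,-1,-1]'

```text
time: 7.75
position: [0.5786, -0.0316, 0.1459]
tool_rot: [-1.784, -2.585, 0.002]
ft_force: [-2.7, -3.3, 1.6]
grip_width: 0.18
```

```bash
python3 -c "
from h import *
dp([.5777,-.0331,.1226],111)"
```

```text
t 7.75 dp [-0.03 -0.04  0.78] turn -0.04 yaw 110.8 pos [ 0.5786 -0.0316  0.1459] F [-2.7 -3.3  1.6] grip 0.18
```

Depth is 16.7 mm at 1.6 N, so the key is in the keyway. Now I press against the spring.

>>> move_arm --pt "-0.01 -0.02 0.15" --pt "-0.01 -0.02 0.3" --pt "-0.01 -0.02 0.45" --pt "-0.01 -0.02 0.6" --pt "-0.01 -0.02 0.7" --turn '[0,0,0,0,0]' --jaw '[-1,-1,-1,-1,-1]' --grip_force 50

```text
time: 8.25
position: [0.5787, -0.0318, 0.1263]
tool_rot: [1.784, 2.585, -0.002]
ft_force: [-6.9, -3.7, 12.6]
grip_width: 0.181
```

```bash
python3 -c "
from h import *
dp([.5777,-.0331,.1226],111)"
```

```text
t 8.25 dp [-0.03 -0.05  0.12] turn -0.04 yaw 110.8 pos [ 0.5787 -0.0318  0.1263] F [-6.9 -3.7 12.6] grip 0.181
```

>>> move_arm --pt "0 -0.02 0.05" --pt "0 -0.02 0.1" --pt "0 -0.02 0.15" --pt "0 -0.02 0.2" --pt "0 -0.02 0.2" --turn '[0,0,0,0,0]' --jaw '[-1,-1,-1,-1,-1]'

```text
time: 8.75
position: [0.5787, -0.0319, 0.1224]
tool_rot: [1.783, 2.584, -0.002]
ft_force: [-9.9, -4.2, 21.2]
grip_width: 0.174
```

```bash
python3 -c "
from h import *
dp([.5777,-.0331,.1226],111)"
```

```text
t 8.75 dp [-0.03 -0.04 -0.01] turn -0.04 yaw 110.8 pos [ 0.5787 -0.0319  0.1224] F [-9.9 -4.2 21.2] grip 0.174
```

>>> move_arm --pt "0 -0.03 0.03" --pt "0 -0.04 0.06" --pt "0 -0.04 0.06" --turn '[0,0,0]' --jaw '[-1,-1,-1]'

```text
time: 9.05
position: [0.5787, -0.0319, 0.1224]
tool_rot: [1.782, 2.582, 0.0]
ft_force: [-10.0, -2.4, 28.7]
grip_width: 0.179
```

Run:
```python
from h import *
s=ctrl.get_state();p=s["position"]
dp([.5777,-.0331,.1226],111)
overlay("o3.png",np.array([.5755,-.0275]),.065,110.8,wins=(("top",400,220,35),("side",159,225,30)))
```

```text
t 9.05 dp [-0.03 -0.04 -0.01] turn -0.04 yaw 110.8 pos [ 0.5787 -0.0319  0.1224] F [-10.   -2.4  28.7] grip 0.179
```

View pics/o3.png

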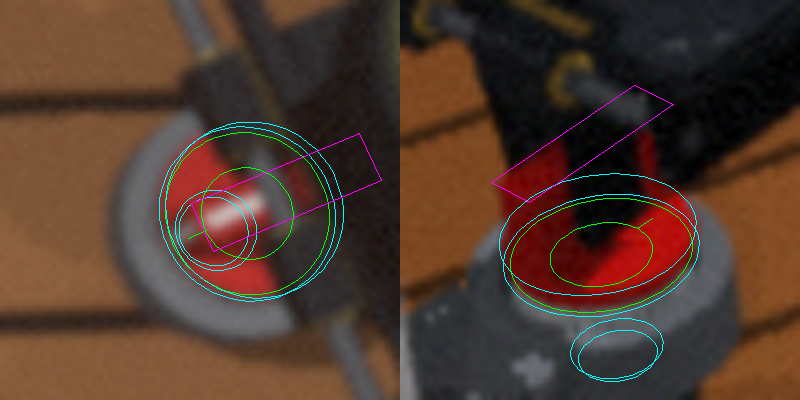

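The side view is ambiguous: the red lower edge is at about y 303 and the overlay at 315. I'll check it numerically with a clean crop.

Run:
```python
from h import *
im=ctrl.get_image("side")
x,y,w=166,234,20
cv2.imwrite("pics/p5.png",cv2.resize(np.clip((im[y-w:y+w,x-w:x+w]/255.)**.7*255,0,255).astype(np.uint8),(600,600),interpolation=cv2.INTER_CUBIC)[:,:,::-1])
r=im[...,0].astype(int)-im[...,1]
for c in(152,156,160,164,168,172):
    col=r[225:250,c]; j=np.argmin(np.diff(col)); 
    e=[]
    for z in(.105,.107,.109):
        P=proj("side",circ((.5755,-.0275),z,.029)); L=P[P[:,1]>P[:,1].mean()];L=L[np.argsort(L[:,0])]; e.append(round(np.interp(c,L[:,0],L[:,1]),1))
    print(c,col.tolist(),"edge~",225+j+.5,"pred",e)
```

```text
152 [76, 71, 78, 74, 73, 75, 71, 69, 70, 67, 74, 68, 80, 95, 89, 60, 12, -1, -4, -2, -2, -2, -4, -3, -2] edge~ 240.5 pred [np.float64(241.5), np.float64(240.8), np.float64(240.0)]
156 [3, -1, -3, 9, 5, 13, 24, 55, 71, 76, 85, 85, 101, 104, 95, 81, 32, 3, -1, -3, -4, -2, -5, -7, -2] edge~ 240.5 pred [np.float64(241.9), np.float64(241.1), np.float64(240.4)]
160 [2, 2, 0, 0, 8, 30, 53, 81, 108, 147, 164, 166, 165, 138, 100, 79, 12, -1, -2, -4, -3, -3, -4, 0, 1] edge~ 240.5 pred [np.float64(241.6), np.float64(240.8), np.float64(240.0)]
164 [1, 3, 40, 102, 149, 167, 166, 167, 167, 172, 168, 162, 143, 110, 70, 26, 0, -1, -2, -4, -5, -4, 0, -2, -3] edge~ 239.5 pred [np.float64(240.6), np.float64(239.8), np.float64(239.0)]
168 [125, 155, 164, 171, 163, 164, 166, 166, 165, 164, 149, 118, 76, 31, 5, -2, -4, -2, -6, -2, -5, -1, -3, -4, -1] edge~ 237.5 pred [np.float64(238.7), np.float64(237.9), np.float64(237.0)]
172 [53, 99, 127, 142, 148, 145, 125, 104, 75, 43, 9, -3, -2, -4, -4, -6, -4, -1, -2, -1, -2, -3, 0, -3, -1] edge~ 234.5 pred [np.float64(235.1), np.float64(234.1), np.float64(233.2)]
```

View pics/p5.png

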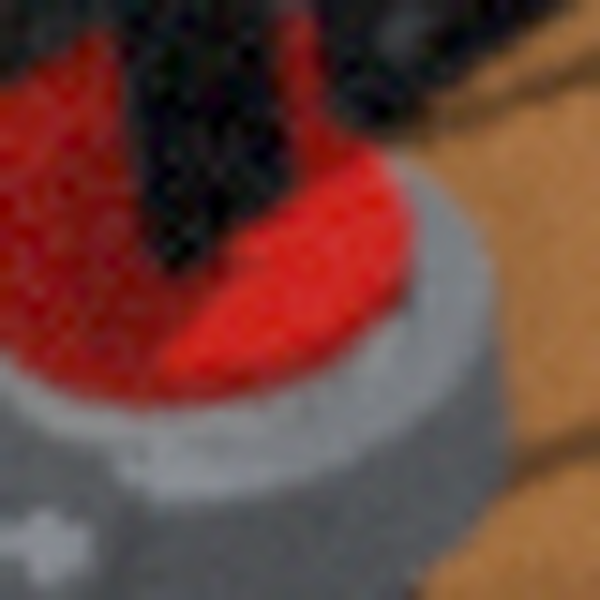

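The crop shows the collar covering the aluminium ring on the housing, with no white showing below it. The edge implies the collar is 0–2 mm above flush, so I'll relieve the lateral load, push a little harder and see whether z still moves.

>>> move_arm --pt "0.02 -0.06 0.0" --pt "0.02 -0.06 0.04" --pt "0.02 -0.06 0.06" --pt "0.02 -0.06 0.06" --pt "0.02 -0.06 0.06" --turn '[0,0,0,0,0]' --jaw '[-1,-1,-1,-1,-1]'

```text
time: 9.7
position: [0.5786, -0.0319, 0.1223]
tool_rot: [1.78, 2.579, 0.003]
ft_force: [-9.5, -2.9, 34.6]
grip_width: 0.18
```

```bash
python3 -c "
from h import *
for i in range(4): dp([.5777,-.0331,.1226],111); ctrl.get_image('top')
s=ctrl.get_state();print(np.round(s['torque'],2),R.from_rotvec(s['tool_rot']).as_matrix().round(4)[2])"
```

```text
t 9.7 dp [-0.03 -0.04 -0.01] turn -0.04 yaw 110.8 pos [ 0.5786 -0.0319  0.1223] F [-9.5 -2.9 34.6] grip 0.18
t 9.75 dp [-0.03 -0.04 -0.01] turn -0.04 yaw 110.8 pos [ 0.5787 -0.0319  0.1224] F [-9.4 -4.  34.2] grip 0.176
t 9.8 dp [-0.03 -0.04 -0.01] turn -0.04 yaw 110.8 pos [ 0.5787 -0.0319  0.1223] F [-9.4 -3.2 35.3] grip 0.179
t 9.85 dp [-0.03 -0.04 -0.01] turn -0.04 yaw 110.8 pos [ 0.5786 -0.0319  0.1223] F [-8.3 -3.  34.5] grip 0.179
[-0.63  2.6  -0.04] [-0.0051  0.0061 -1.    ]
```

z stays at 0.1223 m while the push rises from 21 to 35 N, so this is a hard stop. It's within 0.3 mm of the flush height predicted from the grasp. I'm handing in.

```bash
python3 -c "
from h import *
print(ctrl.close_job()); dp([.5777,-.0331,.1226],111)"
```

```text
the job is handed in; nothing more can be done
None
the job is handed in; nothing more can be done
```

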